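Free the cam clamp and hold it at full lift

ROBOT

A 6-joint arm with a two-finger parallel gripper is mounted at the origin on a cart in front of the work surface, level with it; the furniture and walls round the work are solid. World frame = base frame: x ahead of the robot, y to its left, z up, the work surface at z = 0. Lengths are in mm, angles in rad, forces in N, time in s.
With the tool pointing down it reaches from about 425 to 950 mm from the base axis. Payload 3.5 kg.
Tool frame: the origin (TCP) lies on the centre line of the jaws, within the pads' length; the fingertips stand 14 mm ahead of it and the grasp point (between the pads) lies 5 mm behind it (tip_reach is the distance from the TCP to the fingertips, in mm); z points along the fingers, y is the direction in which the jaws open and shut (so a half turn about z gives the same grasp; the last joint's range is limited). The gripper opens to 85 mm and grips with 20 to 120 N. Pads are 22 mm wide; open, the fingers measure 114 mm over their backs; the gripper's body (76 mm by 85 mm) begins 54 mm behind the grasp point. The pads swing forward as they close: fully open they stand 13 mm farther back than shut.
Start: joints at [-1.461, 0.286, 1.577, -0, 1.279, -0.15], TCP at [173.424, -652.327, 245.325] pointing down, gripper open.
Joint ranges: [-2.77, 2.77], [-0.9, 2.22], [0.21, 2.48], [-1.53, 4.67], [0.24, 2.81], [-2.84, 2.84]. Speed limits (rad/s): [2.79, 2.79, 3.14, 3.14, 3.14, 3.14].

INTERFACE

Orientations are given as a unit quaternion [w, x, y, z].
In Python, from station import get_obs, get_image, camera_info, hand_in, tip_reach gives the robot as it stands.
- The arm moves only by the tool play_rows, never from a script. Its argument "plan" is one flat list of numbers, 7 for each row, row after row: the shift along the tool's x, y, z in units of 25 mm (1.0 is 25 mm), then the turn, a rotation vector about the tool's x, y, z in units of 8 degrees (1.0 is 8 degrees), then the opening, from 0 (shut) to 1 (fully open). In form: [x, y, z, rx, ry, rz, claw, x, y, z, rx, ry, rz, claw, ...]. A call has 1 to 20 rows; each row is the pose to reach, as a shift and turn from the pose commanded when the call began, along the tool's axes at that moment; what a row does not reach only later rows make up. A row lasts 1/8 s, in which the tool goes at most 62.5 mm and 10.7 degrees, less where a joint would pass 70% of its speed; a pose out of reach is approached as far as the arm can. A call with a gripper value outside its range is refused whole. The fingers move at their own pace and stop on an object; the grip force is fixed at half the most. Time passes only in rows, so rows that repeat a pose let the fingers close. It gives the time, the measured TCP pose, the force and the opening at its end, in the units of the state.
- get_obs(): the state, without advancing time (a new reading comes with each control period).
- get_image(name): name is "scene" or "top" or "wrist"; returns (picture, depth): 400x640x3 uint8, blue, green, red; 400x640 float32, mm along the optical axis (not along the pixel's ray), 0 where there is no reading.
- camera_info(name): a dict with "camera_matrix" (3x3 intrinsics, pixels), "k1" (the pictures are not rectified: a ray, as slopes to the right and down, at radius r is drawn at 1 + k1 r^2 times it, then the intrinsics apply), "pose" (4x4, takes a point from camera to world coordinates); the wrist camera has in their place "T_tool_cam" (4x4, takes a point from camera to tool coordinates, whose origin is the TCP and whose axes are the flange's). Camera axes: x right, y up, looking along -z (the intrinsics and any distortion apply to the point x, -y, -z); pixel columns grow to the right and rows downward; lengths in mm; the calibration is good to about 2 mm. A picture is of the moment at which its call begins: read the wrist's pose just before it. camera_info takes no time and is no camera call.
- hand_in(): hands the job in, once; it reports no verdict.
The state is a dict: "t": time; "qpos": joint angles; "qvel": joint speeds; "effort": joint torques, N m; "position": TCP position; "tool_rot": TCP orientation; "contact_force": force on the tool from outside, world axes, zero at the start; "torque": the same for the moment, N m; "width": opening from 0.0 (shut) to 1.0 (fully open).
Only numpy, scipy, OpenCV 4.12 (cv2) and the standard library are available. Lean on these libraries where they do the work, as an engineer would, in place of code of your own. Each camera call takes 0.05 s, during which the arm holds its last target. There are 200 camera calls.

TASK

On the bench stands a wooden cam clamp whose lever is blocked by an upright steel pin. Draw the pin straight out of its bore and park it in the notch of the small metal bracket on the clamp, hanging by its flange and let go; then take the lever by its upright handle, swing it round until the cam is at its highest lift (the lever pointing straight away from the jaw, over the brass index strip, not short of it nor past it) so that the jaw presses the offcut against the fence. The lever is sprung and returns if released, so finish while still holding the handle there; leave the tape, tin and tape measure around the clamp where they are.

Things in the scene. Friction and masses are not known exactly. Their poses are not given: they have to be found in the camera images.
- clamp: Cam clamp fixed to the bench: plywood board 170 x 250 x 24 mm (x, y, z). Origin: centre of its underside; x away from the robot at yaw 0, y from the lever to the fence (the clamping direction), z up. The wooden fence stands at the +y end, 34 mm high, clamping face at y = 105 mm. Brass index strip 4 x 30 mm at x = 20, y = -123 to -93 mm, below the lever's full-lift place.
- bore (a point): Centre of the mouth of the pin's bore in the board's top, beside the lever: 13.5 mm wide, 16 mm deep.
- cam_pivot (a point): Vertical axis of cam and lever, on the board's top (clamp frame x = 20, y = -22, z = 24 mm). The lever bar is 16 mm wide and lies 30 to 42 mm above the bench; it points at the angle (-2.971 + joint value) from the clamp's x axis, seen from above: roughly towards the robot at rest. A return spring is felt at the handle with 1 to 4 N.
- lever (a joint): Angle of the cam lever in rad: 0 at rest, growing anticlockwise seen from above, end stop at 1.95. The cam is an eccentric disc: its lift (the jaw's forward travel) is greatest, 16.6 mm, at 1.40, where the lever points along the clamp's -y, straight away from the jaw, and falls again beyond. With the pin in its bore the lever can move only about 0.05 rad.
- handle: Upright black revolving handle on the lever's end, 22 mm diameter, 46 mm high; origin at the centre of its underside, 43 mm above the bench, 110 mm from the cam pivot; it spins freely about its own vertical axis, so the gripper need not turn with the lever.
- handle_grip (a point): Point on the handle's axis to grip it, 26 mm above its underside (69 mm above the bench).
- pin: Loose steel lock pin, about 90 g, upright in the bore at the start (tip 8 mm above the bench). Origin at the centre of the tip, z up along the pin: shank 12 mm diameter from 0 to 37 mm, flange 26 mm diameter from 37 to 42 mm, round grip 18 mm diameter from 42 to 78 mm. It must rise more than 16 mm to leave the bore.
- pin_flange (a point): Centre of the underside of the pin's flange (37 mm above the tip).
- pin_grip (a point): Point on the pin's axis to grip it, 66 mm above the tip.
- bracket: Aluminium parking bracket fixed on the board's front left part, 40 x 46 x 40 mm, origin at the centre of the notch on the board's top (24 mm above the bench), axes parallel to the clamp's. A notch 16 mm wide (in y) runs through its full height, open above and on the -x side (front face at x = -20 mm), closed at x = +8 mm.
- notch (a point): Centre of the parked pin's place, at the level of the bracket's top (40 mm above the board): the centre of the underside of the flange belongs here, with the shank hanging in the notch, tip 3 mm above the board.
- pad: Sprung wooden jaw pad 64 x 8 x 27 mm in front of the cam's carriage, pushed to clamp +y by the cam; its spring gives up to 10 mm, starts at 3.6 N and grows 0.9 N per mm.
- piece: Loose timber offcut lying on the board between pad and fence, 98 mm along the clamp's x, 45 mm along y, 30 mm high; origin at the centre of its underside (its own long axis is its y). Against the fence its origin is at clamp y = 82.5 mm. The jaw pushes it there.
- masking_tape: Bystander: roll of masking tape, 103 mm across, 25 mm high, lying beyond the fence.
- nail_tin: Bystander: round blue tin, 74 mm across, 55 mm high, on the right of the clamp.
- tape_measure: Bystander: tape measure, 32 x 76 x 63 mm, standing on the right of the clamp.
There are look-alikes about, which are no part of the job. Leave any red or turquoise look-alike of the piece alone.

How it is judged:
By the outcome, as a careful person would: the job done as asked, in the order asked, and still so for the second after the job is handed in, while the arm keeps its last pose, push and grip.
It also fails if it takes over 48 s, if anything falls off the work surface, if the arm or the gripper's body presses on something with over 40 N, if the wrist force passes 120 N, or if a joint passes its speed limit or range.

## Working session

There is one attempt and no reset: what is moved stays moved. The work goes in short steps, Python scripts to look and compute and a tool call to move; the robot and the scene stay as the last step left them, time stands still between calls to the robot, and variables do not carry over. Pictures are saved under pics/ and viewed, about 8 in all and at most 12, crops included, and the job is handed in when it is done.

Besides the shell and the picture viewer there is one more tool, called in YAML: its name, and indented under it one key for each argument. play_rows: Moves the arm, as the interface text tells. Its arguments: {"type":"object","properties":{"plan":{"type":"array","items":{"type":"number"}}},"required":["plan"]}

```bash
mkdir -p pics; cat > h.py <<'E'
import numpy as np, cv2
from station import get_obs, get_image, camera_info, hand_in, tip_reach
from scipy.spatial.transform import Rotation as R
def toolT(o=None):
    o=o or get_obs(); T=np.eye(4); q=np.array(o["tool_rot"]); 
    T[:3,:3]=R.from_quat(np.r_[q[1:],q[0]]).as_matrix(); T[:3,3]=o["position"]; return T
def camT(name):
    i=camera_info(name)
    return i, (np.array(i["pose"]) if "pose" in i else toolT()@np.array(i["T_tool_cam"]))
def ray(i,T,u,v):
    K=np.array(i["camera_matrix"],float)
    p=np.array([(u-K[0,2])/K[0,0],(v-K[1,2])/K[1,1]]); s=p.copy()
    for _ in range(20): s=p/(1+i["k1"]*(s@s))
    return T[:3,3], T[:3,:3]@np.array([s[0],-s[1],-1.])
def onplane(i,T,u,v,z):
    o,d=ray(i,T,u,v); return o+d*(z-o[2])/d[2]
def proj(i,T,P):
    K=np.array(i["camera_matrix"],float)
    c=np.linalg.inv(T)@np.r_[P,1]; s=np.array([c[0],-c[1]])/-c[2]; s=s*(1+i["k1"]*(s@s))
    return np.array([K[0,0]*s[0]+K[0,2],K[1,1]*s[1]+K[1,2]])
def atdepth(i,T,u,v,d):
    o,r=ray(i,T,u,v); return o+r*d
E
python3 - <<'E'
from h import *
o=get_obs();print(o, tip_reach)
for n in("scene","top"):
    i,T=camT(n);print(n,i["camera_matrix"],i["k1"],T.round(3).tolist())
    im,d=get_image(n);cv2.imwrite(f"pics/{n}0.png",im);np.save(f"{n}0.npy",d)
print(camera_info("wrist"))
E
```

```text
{'t': 0.0, 'qpos': array([-1.46101725e+00,  2.87183767e-01,  1.57815164e+00,  9.98102468e-06,
        1.27858674e+00, -1.49978436e-01]), 'qvel': array([ 0.00122488,  0.00098251,  0.00015011,  0.00163921, -0.00243889,
        0.00127686]), 'effort': array([ 8.55677772e-04, -4.05981946e+01, -2.92626929e+01, -7.26425264e-05,
        5.89000396e-03, -7.41210783e-06]), 'position': array([ 173.3484283 , -651.72981119,  243.94879039]), 'tool_rot': array([-1.16441501e-03,  9.91577118e-01,  1.29512403e-01,  2.81857710e-05]), 'contact_force': array([-0.02549377,  0.18041025, -0.56554081]), 'torque': array([-0.02121577, -0.0417279 ,  0.04890597]), 'width': 1.005308397750364} 14.0
scene [[449.4811787    0.         321.91423224]
 [  0.         449.4811787  201.82342283]
 [  0.           0.           1.        ]] 0.00034379733806738324 [[-0.849, 0.275, -0.451, 16.596], [-0.528, -0.432, 0.731, 772.365], [0.007, 0.859, 0.512, 677.352], [0.0, 0.0, 0.0, 1.0]]
top [[406.42999787   0.         320.49795324]
 [  0.         406.42999787 202.14011221]
 [  0.           0.           1.        ]] -0.036144678277858264 [[-0.026, 0.986, -0.162, 325.142], [-0.999, -0.03, -0.019, -97.555], [-0.024, 0.161, 0.987, 1412.895], [0.0, 0.0, 0.0, 1.0]]
{'camera_matrix': array([[293.41338011,   0.        , 323.39380077],
       [  0.        , 293.41338011, 203.68910585],
       [  0.        ,   0.        ,   1.        ]]), 'k1': -0.033350679364079545, 'T_tool_cam': array([[-1.05570214e-03,  9.50756860e-01,  3.09935927e-01,
         7.90772089e+01],
       [ 9.99999402e-01,  1.09169603e-03,  5.73151424e-05,
        -7.05770455e-01],
       [-2.83863056e-04,  3.09935802e-01, -9.50757444e-01,
        -1.28832755e+02],
       [ 0.00000000e+00,  0.00000000e+00,  0.00000000e+00,
         1.00000000e+00]])}
```

View pics/scene0.png

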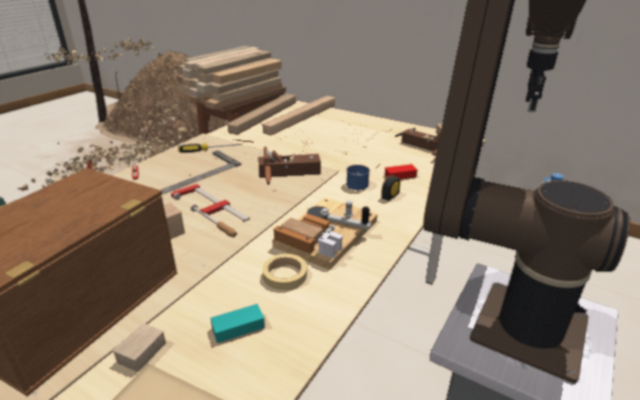

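View pics/top0.png

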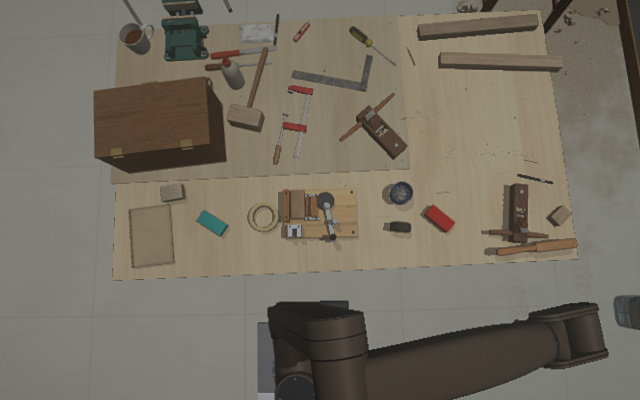

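The scene view shows the clamp near (325,230), tape at (285,270), tin at (357,177) and tape measure at (391,187). In the top view the clamp is at (320,213), with the bracket at (294,230) and the handle near (332,237). Next I'll take a close crop.

```bash
python3 - <<'E'
from h import *
a=cv2.imread("pics/top0.png")[180:250,270:370]; b=cv2.imread("pics/scene0.png")[190:270,265:385]
a=cv2.resize(a,(800,560),interpolation=2)
cv2.imwrite("pics/c_top.png",a);cv2.imwrite("pics/c_sc.png",cv2.resize(b,(780,520),interpolation=2))
E
```

```text
(no output)
```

View pics/c_top.png

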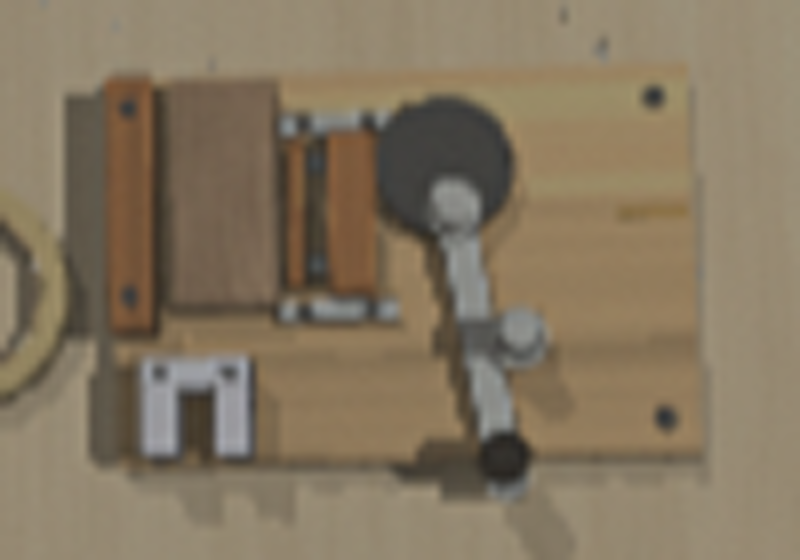

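View pics/c_sc.png

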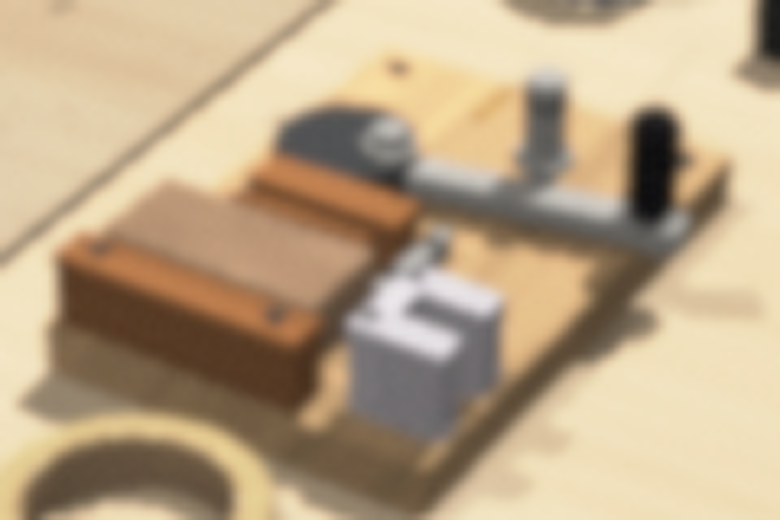

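The crops show it clearly:
- **Pin:** grey, at crop (522,333), to the right of the lever.
- **Handle:** black, at crop (504,453).
- **Bracket:** notch at crop (198,420).
- **Cam pivot:** boss at crop (456,203).

What could be mistaken for the pin: the pivot boss (456,203) and the board screws (653,96) and (665,417). The red block at (438,218) and turquoise block at (212,222) in the full image are look-alikes of the piece. The standing flanged cylinder beside the lever is the pin.

```bash
python3 - <<'E'
from h import *
i,T=camT("top")
for n,u,v,z in [("pin",522,333,86),("handle",504,453,89),("pivot",456,203,44),("br1",140,358,64),("br2",252,358,64),("br3",252,458,64),("br4",140,458,64),("notchback",198,385,64),("bd1",690,68,24),("bd2",703,460,24)]:
    print(n,onplane(i,T,270+(u-.5)/8,180+(v-.5)/8,z).round(1))
print(toolT().round(3))
E
```

```text
pin [ 476.6 -118.6   86. ]
handle [ 427.4 -109.6   89. ]
pivot [537.9 -92.9  44. ]
br1 [473.3  40.8  64. ]
br2 [471.9  -6.   64. ]
br3 [430.2  -5.2  64. ]
br4 [431.5  41.4  64. ]
notchback [461.3  16.7  64. ]
bd1 [ 597.3 -196.2   24. ]
bd2 [ 427.  -194.9   24. ]
[[ 9.66000e-01  2.57000e-01 -0.00000e+00  1.73366e+02]
 [ 2.57000e-01 -9.66000e-01  2.00000e-03 -6.51777e+02]
 [ 0.00000e+00 -2.00000e-03 -1.00000e+00  2.44055e+02]
 [ 0.00000e+00  0.00000e+00  0.00000e+00  1.00000e+00]]
```

play_rows:
  plan: [0.5,-0.55,0,0,0,0.1,1,1.5,-1.65,0,0,0,0.2,1,3,-3.3,0,0,0,0.4,1,4.5,-4.95,0,0,0,0.6,1,6,-6.6,0,0,0,0.8,1,7.5,-8.2,0,0,0,1,1,9,-9.85,0.2,0,0,1.2,1,10.5,-11.5,0.4,0,0,1.4,1,12,-13.15,0.7,0,0,1.6,1,13.5,-14.8,1,0,0,1.8,1,15,-16.45,1.3,0,0,1.94,1,16.2,-17.8,1.5,0,0,1.94,1,17.2,-18.9,1.7,0,0,1.94,1,17.68,-19.4,1.8,0,0,1.94,1,17.68,-19.4,1.8,0,0,1.94,1,17.68,-19.4,1.8,0,0,1.94,1]

```text
t: 2.1
position: [475.7, -70.8, 200.4]
tool_rot: [0.0, 1.0, -0.006, -0.0]
contact_force: [0.7, -0.5, -0.0]
width: 1.0
```

```bash
python3 - <<'E'
from h import *
o=get_obs();T=toolT(o);print(o["t"],T.round(4).tolist(),o["qpos"])
im,d=get_image("wrist");cv2.imwrite("pics/w1.png",im);np.save("w1.npy",d);np.save("w1T.npy",T)
i,W=camT("wrist")
for n,P in dict(pin=[476.6,-118.6,86],handle=[427.4,-109.6,89],notch=[451,17.5,64]).items(): print(n,proj(i,W,P).round(1))
E
```

```text
2.1 [[0.9999, -0.0119, -0.0001, 475.6598], [-0.0119, -0.9999, -0.0005, -70.7669], [-0.0001, 0.0005, -1.0, 200.4475], [0.0, 0.0, 0.0, 1.0]] [-3.58857655e-01 -1.07787300e-01  2.08449563e+00 -4.85020134e-04
  1.16477994e+00  1.22403796e+00]
pin [378.6 201.6]
handle [366.9 254. ]
notch [233.4 221.6]
```

View pics/w1.png

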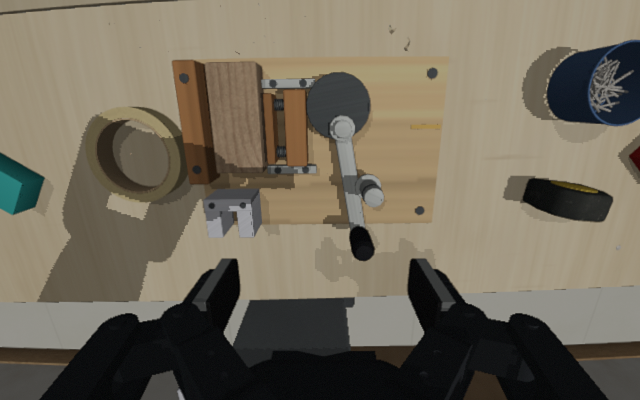

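The wrist view shows the pin top near (374,198), handle top near (363,250), and bracket near (232,212). I'll crop for accuracy.

```bash
python3 - <<'E'
from h import *
im=cv2.imread("pics/w1.png")
cv2.imwrite("pics/w1c.png",cv2.resize(im[110:265,200:400],(800,620)[:1]+(620,),interpolation=2)[0:600])
d=np.load("w1.npy")
i=camera_info("wrist");W=np.load("w1T.npy")@np.array(i["T_tool_cam"])
# heights map: world points over region
P=np.array([[atdepth(i,W,u,v,d[v,u]) for u in range(200,400)] for v in range(110,265)]);np.save("P1.npy",P)
def stat(n,m):
    q=P[m];print(n,len(q),q.mean(0).round(1),q.min(0).round(1),q.max(0).round(1))
z=P[...,2];x=P[...,0];y=P[...,1]
stat("pin",(z>83)&(z<90)&(x>455)&(y<-90)&(y>-150))
stat("handle",(z>86)&(z<93)&(x<450)&(y<-80)&(y>-150))
stat("bracket",(z>61)&(z<67)&(y>-20)&(x<490)&(y<50))
stat("pivot",(z>40)&(z<60)&(x>525)&(x<552)&(y<-75)&(y>-110))
stat("board",(z>22)&(z<26))
E
```

```text
pin 319 [ 481.1 -113.7   86.1] [ 472.5 -122.2   83.5] [ 489.4 -105.4   88.2]
handle 294 [ 429.7 -106.1   88.7] [ 420.5 -115.4   86. ] [438.1 -97.7  90.8]
bracket 1433 [457.1  21.1  64. ] [434.   -1.2  61.1] [474.7  44.5  66.8]
pivot 949 [540.4 -91.   49.8] [ 525.1 -109.9   40.3] [552.  -75.3  58.3]
board 10410 [484.1 -73.9  24.2] [ 431.6 -154.6   22. ] [552.8  58.4  26. ]
```

View pics/w1c.png

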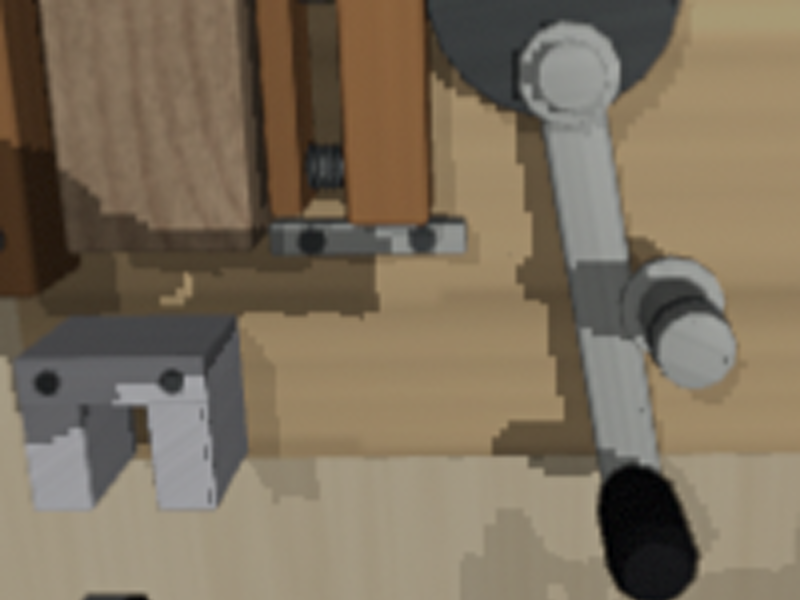

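play_rows:
  plan: [0.1,0.9,0.3,0,0,0,1,0.18,1.81,1,0,0,0,1,0.18,1.81,2,0,0,0,1,0.18,1.81,3,0,0,0,1,0.18,1.81,4,0,0,0,1,0.18,1.81,4.8,0,0,0,0.6,0.18,1.81,5.18,0,0,0,0.6,0.18,1.81,5.18,0,0,0,0.6,0.18,1.81,5.18,0,0,0,0.6]

```text
t: 3.28
position: [480.7, -116.0, 71.8]
tool_rot: [0.0, 1.0, -0.006, 0.001]
contact_force: [0.6, -1.0, 0.3]
width: 0.601
```

```bash
python3 - <<'E'
from h import *
o=get_obs();T=toolT(o);print(o["t"],o["position"],o["contact_force"])
im,d=get_image("wrist");cv2.imwrite("pics/w2.png",im);np.save("w2.npy",d)
i,W=camT("wrist")
P=np.array([[atdepth(i,W,u,v,d[v,u]) for u in range(180,460)] for v in range(150,400)])
z=P[...,2];x=P[...,0];y=P[...,1]
m=(z>82)&(z<90)&(abs(x-479)<18)&(abs(y+116)<18);q=P[m];print(len(q),q.mean(0),q.min(0),q.max(0))
v,u=np.nonzero(m);print(u.mean()+180,v.mean()+150, u.min()+180,u.max()+180)
cv2.imwrite("pics/w2c.png",im[100:400,100:540])
E
```

```text
3.275 [ 480.65215221 -115.95033358   71.81929958] [ 0.62238687 -0.9635154   0.28446514]
1135 [ 481.91201202 -113.89246441   85.90656251] [ 471.82219399 -122.51156265   82.00567822] [ 489.80317037 -105.43454627   87.87161185]
320.33920704845815 287.70837004405286 302 339
```

View pics/w2c.png

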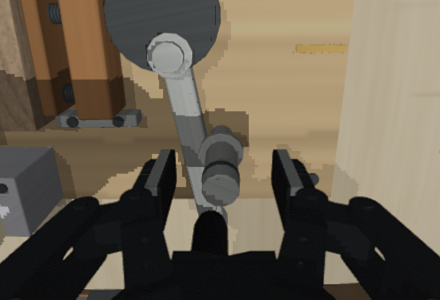

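The pin stands between the jaws at crop (221,188), with pads at x≈165 and 285. I'll close now.

play_rows:
  plan: [0,0,0,0,0,0,0.3,0,0,0,0,0,0,0.2,0,0,0,0,0,0,0.1,0,0,0,0,0,0,0,0,0,0,0,0,0,0,0,0,0,0,0,0,0]

```text
t: 4.08
position: [480.5, -115.3, 71.5]
tool_rot: [-0.0, 1.0, -0.006, 0.0]
contact_force: [-0.7, 1.6, 5.2]
width: 0.189
```

```bash
python3 - <<'E'
from h import *
o=get_obs();print(o["t"],o["position"],o["contact_force"],o["width"],o["torque"])
E
```

```text
4.075 [ 480.47146236 -115.29227437   71.47835801] [-0.74724191  1.63757851  5.19832958] 0.18917187567783794 [0.43796047 0.10642386 0.00418894]
```

play_rows:
  plan: [0,0,-0.2,0,0,0,0,0,0,-0.5,0,0,0,0,0,0,-0.9,0,0,0,0,0,0,-1.4,0,0,0,0,0,0,-1.9,0,0,0,0,0,0,-2.4,0,0,0,0,0,0,-2.9,0,0,0,0,0,0,-2.9,0,0,0,0,-0.2,-0.9,-2.9,0,0,0,0,-0.4,-1.9,-2.9,0,0,0,0,-0.6,-2.9,-2.9,0,0,0,0,-0.8,-3.9,-2.9,0,0,0,0,-1,-4.7,-2.9,0,0,0,0,-1.1,-5.2,-2.9,0,0,0,0,-1.1,-5.41,-2.9,0,0,0,0,-1.1,-5.41,-2.9,0,0,0,0,-1.1,-5.41,-2.9,0,0,0,0]

```text
t: 6.2
position: [454.2, 19.7, 143.3]
tool_rot: [0.0, 1.0, -0.006, 0.0]
contact_force: [-0.0, -0.0, -1.2]
width: 0.192
```

```bash
python3 - <<'E'
from h import *
o=get_obs();T=toolT(o);print(o["t"],o["position"],o["contact_force"],o["width"])
im,d=get_image("wrist");np.save("w3.npy",d)
i,W=camT("wrist")
P=np.full((400,640,3),np.nan)
for v in range(120,400):
  for u in range(150,500):
    if d[v,u]>0:P[v,u]=atdepth(i,W,u,v,d[v,u])
np.save("P3.npy",P)
z=P[...,2];x=P[...,0];y=P[...,1]
def st(n,m):
  q=P[m]; v,u=np.nonzero(m)
  print(n,len(q),q.mean(0).round(1),np.percentile(q,2,0).round(1),np.percentile(q,98,0).round(1),u.min(),u.max(),v.min(),v.max())
near=(abs(x-454.5)<30)&(abs(y-20)<30)
st("bracket",near&(z>62)&(z<66))
for a in range(100,165,6): 
  m=near&(z>a)&(z<a+6)&(abs(y-20)<11)
  if m.sum()>5: st(f"z{a}",m)
cv2.imwrite("pics/w3c.png",cv2.resize(im[170:400,220:430],None,fx=2.6,fy=2.6,interpolation=2))
n,S=camT("scene");im2,_=get_image("scene");cv2.imwrite("pics/s3.png",im2)
E
```

```text
6.2 [454.20839926  19.73813768 143.33698679] [-0.04459256 -0.01036571 -1.21704152] 0.19247820713113306
bracket 2176 [457.9  22.   64.2] [ 4.363e+02 -3.000e-01  6.270e+01] [474.   44.1  65.6] 290 351 192 241
z112 12 [465.1  19.8 117.6] [462.3  11.4 116.9] [466.4  29.9 118. ] 306 340 231 238
z118 411 [463.4  20.1 121.6] [458.3  10.2 118.4] [467.2  30.  123.3] 305 343 230 250
z124 144 [461.6  20.2 127. ] [457.8  12.3 124.1] [463.3  28.1 129.8] 309 338 241 254
z130 207 [462.   20.1 133.5] [458.1   9.9 130.4] [464.9  30.2 135.9] 303 345 246 260
z136 233 [462.3  20.1 139.1] [458.2   9.4 136.1] [465.1  30.4 141.9] 302 345 248 265
z142 240 [462.8  19.9 144.8] [458.7   9.5 142.1] [465.3  30.6 147.9] 301 346 253 269
z148 382 [461.9  20.2 150.8] [444.5   9.5 148.2] [465.1  30.5 153.8] 300 347 259 301
z154 1244 [456.1  20.2 157.6] [446.3  11.  154.4] [464.9  29.5 159.4] 299 348 265 313
z160 212 [459.4  20.3 163.3] [444.6   9.2 160.1] [465.2  30.9 165.9] 298 350 273 324
```

View pics/w3c.png

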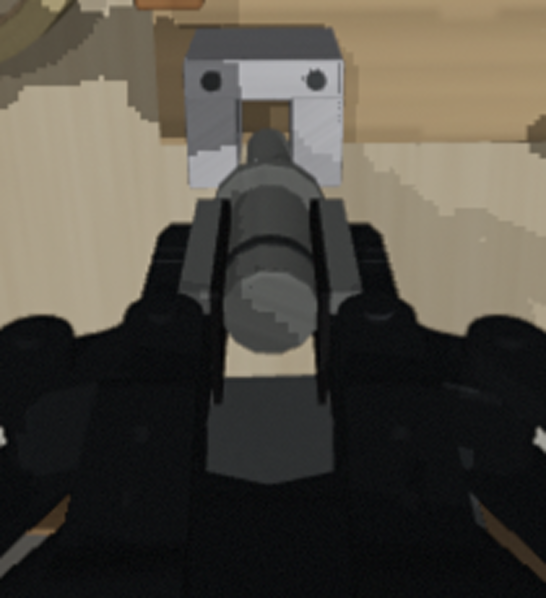

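```bash
python3 - <<'E'
from h import *
P=np.load("P3.npy");z=P[...,2];x=P[...,0];y=P[...,1]
i,W=camT("wrist")
f=lambda u,v,z:onplane(i,W,220+u/2.6-.5+.0,170+v/2.6-.5,z).round(1)
print("flange",f(217,195,121.8),f(325,195,121.8),"front edge top",f(268,163,121.8))
print("pintop",f(226,300,158),f(318,300,158),"bottom rim",f(270,352,158))
print("notch",f(241,105,64),f(293,105,64),"back",f(267,100,64),"bracket",f(187,140,64),f(343,140,64), f(187,62,64),f(190,186,64))
print("tip",f(248,150,79.8),f(290,150,79.8),f(268,128,79.8))
for r in (205,210,215,225,235): 
  m=(z[r]>62)&(z[r]<66);q=y[r][m];print(r,q.max().round(1),q.min().round(1),x[r][m].mean().round(1), [ (a.round(1),b.round(1)) for a,b in zip(q[:-1],q[1:]) if abs(a-b)>4])
for r in range(228,246,3):
  m=(z[r]>116)&(z[r]<123.5)&(x[r]>445);q=y[r][m]; 
  if len(q):print("fl",r,q.max().round(1),q.min().round(1),(q.max()/2+q.min()/2).round(1),x[r][m].mean().round(1),z[r][m].mean().round(1))
m=(z>156)&(z<159.5)&(abs(x-455)<14)&(abs(y-20)<9.5);print("top",x[m].min(),x[m].max(),y[m].min(),y[m].max())
E
```

```text
flange [460.   31.8 121.8] [459.7   8.3 121.8] front edge top [467.4  20.6 121.8]
pintop [457.4  27.9 158. ] [457.2  12.  158. ] bottom rim [446.6  20.5 158. ]
notch [460.5  28.6  64. ] [460.3  13.6  64. ] back [461.9  21.1  64. ] bracket [449.8  44.8  64. ] [449.2  -1.   64. ] [473.6  43.6  64. ] [434.9  44.6  64. ]
tip [453.   26.3  79.8] [452.8  14.9  79.8] [459.3  20.8  79.8]
205 44.2 -0.5 464.3 []
210 44.5 0.1 460.4 [(np.float64(30.3), np.float64(13.7))]
215 44.8 -0.6 456.4 [(np.float64(30.4), np.float64(13.7))]
225 44.3 -0.9 448.2 [(np.float64(29.9), np.float64(13.7))]
235 44.8 -110.3 439.3 [(np.float64(32.4), np.float64(9.2)), (np.float64(-1.1), np.float64(-99.2))]
fl 231 23.8 16.3 20.1 466.6 118.4
fl 234 27.7 13.5 20.6 466.1 121.2
fl 237 29.6 10.6 20.1 464.3 121.4
fl 240 31.4 10.2 20.8 462.7 122.0
fl 243 32.0 9.0 20.5 460.8 121.9
top 442.280120836877 465.2350225496092 10.52665758965683 29.305252945000284
```

The crop shows the bracket notch between columns 241 and 293 and the pin held just in front of it (flange 217–325, centred at 271 against 267). By measurement, the pin needs about +1.3 mm in y to sit in the notch centre. I'll lower it partly first.

play_rows:
  plan: [-0.02,-0.05,0,0,0,0,0,-0.02,-0.05,0.3,0,0,0,0,-0.02,-0.05,0.6,0,0,0,0,-0.02,-0.05,0.8,0,0,0,0,-0.02,-0.05,1,0,0,0,0,-0.02,-0.05,1.2,0,0,0,0,-0.02,-0.05,1.2,0,0,0,0]

```text
t: 7.18
position: [453.2, 21.5, 112.8]
tool_rot: [-0.0, 1.0, -0.006, -0.001]
contact_force: [0.2, 0.2, -0.7]
width: 0.189
```

```bash
python3 - <<'E'
from h import *
o=get_obs();print(o["t"],o["position"],o["contact_force"],o["torque"])
im,d=get_image("wrist");cv2.imwrite("pics/w4c.png",cv2.resize(im[170:350,250:400],None,fx=3.3,fy=3.3,interpolation=2))
E
```

```text
7.175 [453.19396124  21.5191455  112.83080048] [ 0.2285564   0.17898207 -0.68390818] [-0.0628223  -0.01343567  0.04981346]
```

View pics/w4c.png

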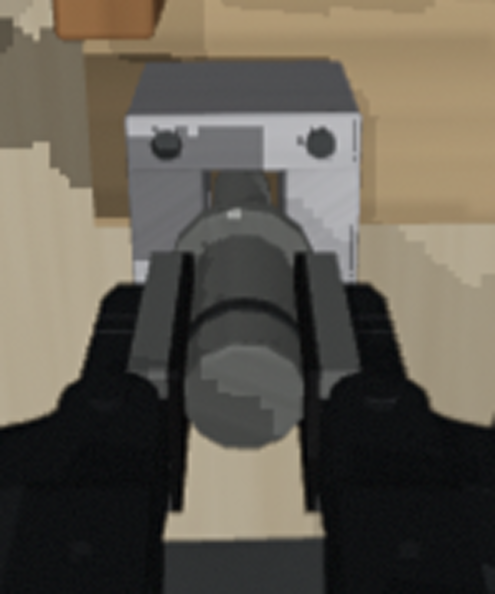

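The shank is inside the notch, centred at crop column 245 between walls at 207 and 283, with no contact force. I'll continue lowering to just above seating.

play_rows:
  plan: [0,0,0.25,0,0,0,0,0,0,0.5,0,0,0,0,0,0,0.7,0,0,0,0,0,0,0.82,0,0,0,0,0,0,0.86,0,0,0,0,0,0,0.86,0,0,0,0]

```text
t: 7.98
position: [453.6, 21.4, 91.9]
tool_rot: [0.0, 1.0, -0.006, 0.0]
contact_force: [-0.7, 0.4, -1.4]
width: 0.191
```

play_rows:
  plan: [0,0,0.02,0,0,0,0,0,0,0.04,0,0,0,0,0,0,0.04,0,0,0,0]

```text
t: 8.35
position: [453.5, 21.4, 90.9]
tool_rot: [0.0, 1.0, -0.006, 0.0]
contact_force: [-0.1, -0.4, -2.0]
width: 0.192
```

play_rows:
  plan: [0,0,0.02,0,0,0,0,0,0,0.03,0,0,0,0,0,0,0.03,0,0,0,0.22,0,0,0.03,0,0,0,0.28,0,0,0.03,0,0,0,0.4,0,0,0.03,0,0,0,0.55,0,0,0.03,0,0,0,0.55,0,0,-0.5,0,0,0,0.55,0,0,-1.5,0,0,0,0.55,0,0,-2.8,0,0,0,0.55,0,0,-2.8,0,0,0,0.55]

```text
t: 9.72
position: [455.9, 21.1, 164.7]
tool_rot: [0.001, 1.0, -0.005, 0.004]
contact_force: [-0.7, 0.3, 0.1]
width: 0.549
```

```bash
python3 - <<'E'
from h import *
o=get_obs();T=toolT(o);print(o["t"],o["position"],o["contact_force"],o["width"])
im,d=get_image("wrist");i,W=camT("wrist")
P=np.full((400,640,3),np.nan)
for v in range(100,400):
  for u in range(150,640):
    if d[v,u]>0:P[v,u]=atdepth(i,W,u,v,d[v,u])
z=P[...,2];x=P[...,0];y=P[...,1]
def st(n,m):
  q=P[m]; print(n,len(q),q.mean(0).round(1),q.min(0).round(1),q.max(0).round(1))
near=(abs(x-454)<20)&(abs(y-21)<20)
st("pintop",near&(z>102)&(z<108));st("flange",near&(z>67)&(z<70.5));st("handle",(z>86)&(z<93)&(x<450)&(y<-80)&(y>-150))
a=im[100:400,200:500];cv2.imwrite("pics/w5c.png",cv2.resize(a,(600,600),interpolation=2))
im,d=get_image("top");i,W=camT("top")
for n,u,v,z0 in [("tin",401,193,55),("meas",400,227,63)]: print(n,onplane(i,W,u,v,z0).round(1))
E
```

```text
9.725 [455.86183761  21.07023998 164.67877354] [-0.69392958  0.28155739  0.14547761] 0.5490896575273105
pintop 432 [452.8  22.4 103.1] [444.4  13.8 102. ] [461.1  30.6 104.7]
flange 158 [458.1  21.8  67.6] [446.2  10.   67. ] [464.7  35.1  70.3]
handle 332 [ 427.1 -105.4   87.3] [ 418.3 -114.    86.1] [435.1 -97.   89. ]
tin [ 570.8 -345.    55. ]
meas [ 454.8 -333.5   63. ]
```

View pics/w5c.png

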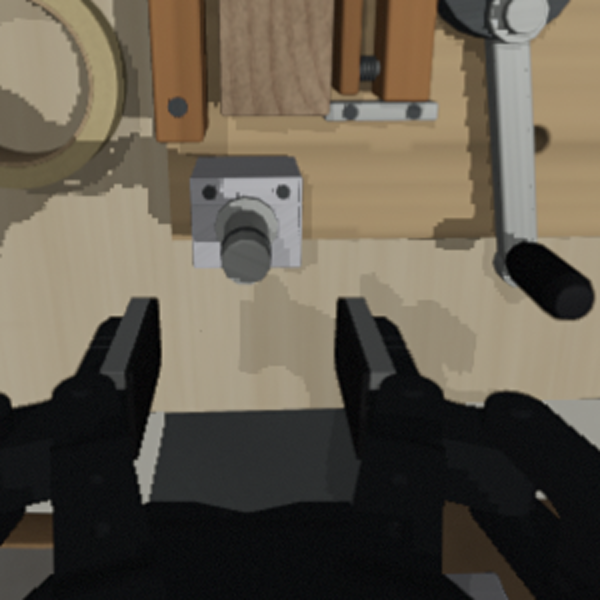

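The pin hangs in the notch by its flange, released, at crop (245,240). The bore is empty at (541,138) and the handle top is at (570,297). Next I'll move above the handle.

play_rows:
  plan: [0,0,0,0,0,0,0.55,-0.1,0.8,0,0,0,0,0.55,-0.3,1.8,0,0,0,0,0.55,-0.6,2.8,0,0,0,0,0.55,-0.8,3.8,0,0,0,0,0.55,-1,4.6,0,0,0,0,0.55,-1,5.13,0,0,0,0,0.55,-1,5.13,0,0,0,0,0.55,-1,5.13,0,0,0,0,0.55]

```text
t: 10.95
position: [427.1, -106.1, 160.5]
tool_rot: [-0.0, 1.0, -0.005, -0.0]
contact_force: [-0.8, 0.4, -0.8]
width: 0.547
```

```bash
cat > pts.py <<'E'
from h import *
def cloud():
    o=get_obs();print(o["t"],o["position"].round(1),o["contact_force"].round(1),round(o["width"],3),np.round(o["tool_rot"],4))
    im,d=get_image("wrist");i,W=camT("wrist")
    P=np.full((400,640,3),np.nan)
    for v in range(0,400):
      for u in range(100,540):
        if d[v,u]>0:P[v,u]=atdepth(i,W,u,v,d[v,u])
    return im,P
def st(P,n,m):
  q=P[m]
  if len(q): print(n,len(q),q.mean(0).round(1),q.min(0).round(1),q.max(0).round(1))
E
python3 - <<'E'
from pts import *
im,P=cloud();z=P[...,2];x=P[...,0];y=P[...,1]
st(P,"handle",(z>86)&(z<93)&(x<450)&(y<-80)&(y>-150))
st(P,"boss",(z>50)&(z<60)&(abs(x-540)<20)&(abs(y+90)<20))
cv2.imwrite("pics/w6.png",im)
hsv=cv2.cvtColor(im,cv2.COLOR_BGR2HSV)
b=(hsv[...,1]>130)&(hsv[...,0]>18)&(hsv[...,0]<32)&(z>20)&(z<30)
st(P,"brass",b)
for xs in range(430,600,20):
  m=(z>20)&(z<27)&(abs(x-xs)<2)
  if m.sum(): print(xs,y[m].min().round(1),y[m].max().round(1))
E
```

```text
10.95 [ 427.1 -106.1  160.5] [-0.8  0.4 -0.8] 0.547 [-3.0e-04  1.0e+00 -5.4e-03 -3.0e-04]
handle 474 [ 429.6 -106.5   88.8] [ 419.9 -116.1   86. ] [438.8 -97.6  91.2]
boss 682 [536.3 -88.2  53.9] [525.3 -99.6  50. ] [547.6 -77.   58.4]
brass 138 [ 536.4 -174.2   25.2] [ 534.9 -188.7   23.7] [ 538.3 -160.1   27.3]
430 -190.7 -0.5
450 -304.3 -1.3
470 -304.2 102.0
490 -190.6 94.6
510 -190.6 90.9
530 -191.1 86.0
550 -191.2 -23.6
570 -191.0 -21.5
590 -185.4 -13.1
```

play_rows:
  plan: [0.1,0.05,0.6,0,0,0,0.55,0.1,0.05,1.4,0,0,0,0.55,0.1,0.05,2.2,0,0,0,0.55,0.1,0.05,3,0,0,0,0.55,0.1,0.05,3.6,0,0,0,0.55,0.1,0.05,3.78,0,0,0,0.55,0.1,0.05,3.78,0,0,0,0.55]

```text
t: 11.88
position: [429.6, -107.7, 66.2]
tool_rot: [-0.0, 1.0, -0.005, -0.0]
contact_force: [-0.3, -0.8, 0.0]
width: 0.553
```

```bash
python3 - <<'E'
from pts import *
im,P=cloud();z=P[...,2];x=P[...,0];y=P[...,1]
st(P,"handle",(z>86)&(z<93)&(x<445)&(x>412)&(abs(y+107)<14))
cv2.imwrite("pics/w7.png",im)
E
```

```text
11.875 [ 429.6 -107.7   66.2] [-0.3 -0.8  0. ] 0.553 [-1.0e-04  1.0e+00 -5.5e-03 -1.0e-04]
handle 1317 [ 430.6 -106.8   89.1] [ 419.2 -116.8   86. ] [439.4 -97.4  91.6]
```

play_rows:
  plan: [0,0,0,0,0,0,0.4,0,0,0,0,0,0,0.3,0,0,0,0,0,0,0.2,0,0,0,0,0,0,0,0,0,0,0,0,0,0,0,0,0,0,0,0,0]

```text
t: 12.68
position: [430.0, -107.9, 67.0]
tool_rot: [0.0, 1.0, -0.006, 0.0]
contact_force: [-1.0, 1.1, 6.0]
width: 0.239
```

```bash
python3 - <<'E'
import numpy as np
f=lambda t:110*np.array([np.cos(t-2.971),np.sin(t-2.971)])
for t in np.r_[.05,.1:1.45:.1]:
    d=f(t)-f(0);print(round(t,2),((d[0]-.011*d[1])/25).round(2),((-.011*d[0]-d[1])/25).round(2))
E
```

```text
0.05 0.05 0.22
0.1 0.1 0.43
0.2 0.24 0.84
0.3 0.43 1.24
0.4 0.65 1.62
0.5 0.91 1.98
0.6 1.2 2.3
0.7 1.53 2.6
0.8 1.88 2.86
0.9 2.26 3.09
1.0 2.66 3.28
1.1 3.07 3.42
1.2 3.5 3.53
1.3 3.94 3.59
1.4 4.38 3.61
```

play_rows:
  plan: [0.05,0.22,0,0,0,0,0,0.1,0.43,0,0,0,0,0,0.24,0.84,0,0,0,0,0,0.43,1.24,0,0,0,0,0,0.65,1.62,0,0,0,0,0,0.91,1.98,0,0,0,0,0,1.2,2.3,0,0,0,0,0,1.53,2.6,0,0,0,0,0,1.88,2.86,0,0,0,0,0,2.26,3.09,0,0,0,0,0,2.66,3.28,0,0,0,0,0,3.07,3.42,0,0,0,0,0,3.5,3.53,0,0,0,0,0,3.5,3.53,0,0,0,0,0]

```text
t: 14.42
position: [516.6, -196.6, 67.0]
tool_rot: [-0.001, 1.0, -0.006, -0.0]
contact_force: [-1.6, 3.7, 7.3]
width: 0.233
```

```bash
python3 - <<'E'
from pts import *
im,P=cloud();z=P[...,2];x=P[...,0];y=P[...,1];cv2.imwrite("pics/w8.png",im)
st(P,"boss",(z>50)&(z<60)&(abs(x-537)<20)&(abs(y+88)<20))
st(P,"handle",(z>84)&(z<93)&(abs(x-515)<22)&(abs(y+196)<12))
for ys in range(-180,-100,8):
  m=(z>38)&(z<46)&(abs(y-ys)<1.5)&(x>490)&(x<560)
  if m.sum(): print(ys,x[m].min().round(1),x[m].max().round(1))
E
```

```text
14.425 [ 516.6 -196.6   67. ] [-1.6  3.7  7.3] 0.233 [-6.0e-04  1.0e+00 -5.5e-03 -1.0e-04]
boss 1136 [537.6 -90.3  54.1] [525.  -99.8  50. ] [548.4 -77.1  57.9]
handle 2047 [ 517.5 -195.9   88.5] [ 504.4 -208.    84. ] [ 527.7 -184.    92.9]
-180 520.0 527.2
-172 513.8 528.2
-164 513.5 529.9
-156 514.8 531.4
-148 517.1 533.2
-140 518.0 534.8
-132 519.8 536.2
-124 521.5 538.0
-116 522.6 539.4
-108 524.9 541.5
```

The lever centreline gives a joint value of about 1.21, as planned. I'll do the last 0.2 rad.

play_rows:
  plan: [0.22,0.03,0,0,0,0,0,0.44,0.06,0,0,0,0,0,0.66,0.07,0,0,0,0,0,0.86,0.08,0,0,0,0,0,0.86,0.08,0,0,0,0,0,0.86,0.08,0,0,0,0,0]

```text
t: 15.22
position: [537.4, -198.8, 67.0]
tool_rot: [-0.0, 1.0, -0.005, -0.0]
contact_force: [-2.7, 3.0, 6.7]
width: 0.235
```

```bash
cat > chk.py <<'E'
from pts import *
im,P=cloud();z=P[...,2];x=P[...,0];y=P[...,1];cv2.imwrite("pics/w9.png",im)
ys=np.arange(-170,-105,4);c=[]
for a in ys:
  m=(z>39)&(z<45.5)&(abs(y-a)<1.5)&(x>515)&(x<560); c.append([x[m].min(),x[m].max()])
c=np.array(c);print(c.round(1).tolist())
for k in (0,1): print("slope",np.polyfit(ys,c[:,k],1))
s=np.polyfit(ys,c.mean(1),1);print("mid",s,"x at -175",np.polyval(s,-175),"at -89",np.polyval(s,-89))
e=[];xs=np.arange(450,600,6)
for a in xs:
  m=(z>21)&(z<27)&(abs(x-a)<2)&(y<-150)&(y>-210);e.append(y[m].min() if m.sum() else np.nan)
e=np.array(e);g=~np.isnan(e);print("right edge",e.round(1))
for n,lo,hi in (("piece",52,57),("fence",57,61),("pad",49,53)):
  st(P,n,(z>lo)&(z<hi)&(x>480)&(x<600)&(y>-60)&(y<60))
hsv=cv2.cvtColor(im,cv2.COLOR_BGR2HSV)
st(P,"brass",(hsv[...,1]>130)&(hsv[...,0]>18)&(hsv[...,0]<32)&(z>20)&(z<30)&(x>500))
cv2.imwrite("pics/w9c.png",cv2.resize(im[80:400,100:500],(750,600),interpolation=2))
E
python3 chk.py
```

```text
15.225 [ 537.4 -198.8   67. ] [-2.7  3.   6.7] 0.235 [-5.0e-04  1.0e+00 -5.5e-03 -4.0e-04]
[[528.4, 544.5], [528.0, 544.5], [528.3, 544.5], [528.3, 544.5], [528.5, 544.6], [528.6, 544.7], [528.0, 544.7], [528.5, 544.9], [528.6, 544.3], [528.9, 544.8], [528.7, 544.6], [528.5, 544.9], [528.7, 544.9], [528.9, 544.6], [528.5, 544.7], [528.6, 544.6], [528.6, 545.1]]
slope [7.70782461e-03 5.29567152e+02]
slope [5.86439700e-03 5.45485813e+02]
mid [6.78611081e-03 5.37526483e+02] x at -175 536.3389132653646 at -89 536.9225187946374
right edge [-190.9 -190.3 -190.5 -190.6 -190.7 -188.  -184.     nan -155.6 -161.1
 -162.9 -165.3    nan    nan    nan -190.9 -191.1 -191.2 -190.8 -190.9
 -191.1 -191.2 -191.3 -190.9 -191.1]
```

View pics/w9c.png

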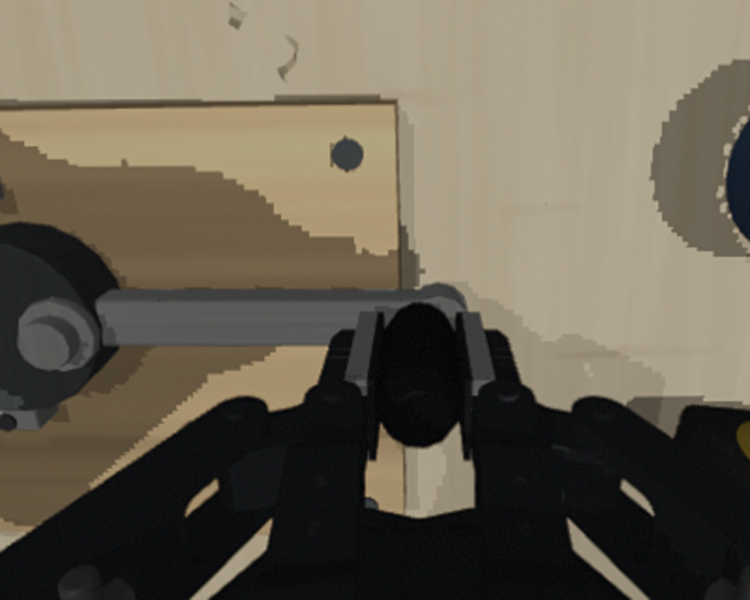

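The lever lies straight over the hidden strip: lever x is 536.3 at y=-175, and the brass was measured at 536.4. Its slope of 0.007 compares with 0.004 for the board. The last checks are the piece and the pin, using the top camera.

```bash
python3 - <<'E'
from h import *
im,d=get_image("top");a=cv2.resize(im[180:250,250:420],(800,330),interpolation=2)
b,_=get_image("scene");b=cv2.resize(b[150:290,255:405],None,fx=1.9,fy=1.9,interpolation=2)
o=np.zeros((600,800,3),np.uint8);o[:330]=a;o[334:600,:285]=b[:266];cv2.imwrite("pics/fin.png",o);print(get_obs()["t"])
E
```

```text
15.375
```

View pics/fin.png

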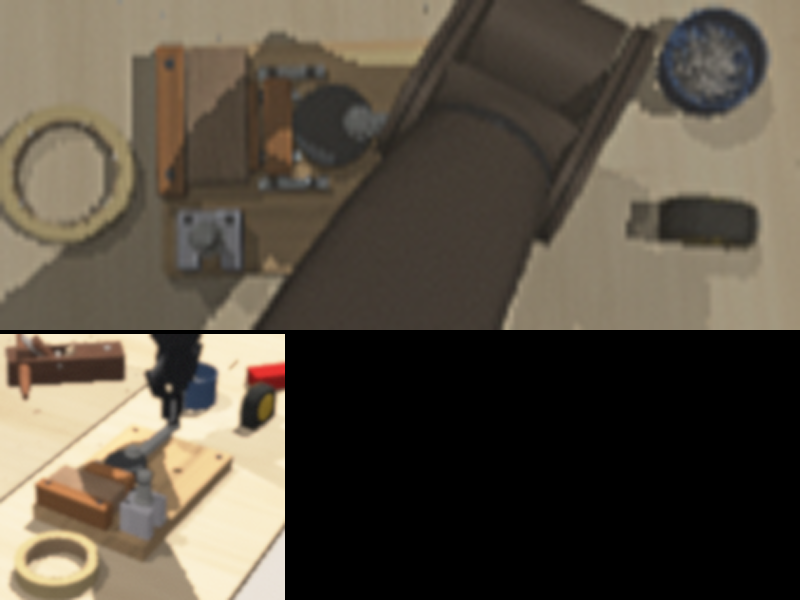

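The piece lies against the fence at (185,110) with the pad pressed on it at (253,115). The pin is parked in the bracket at (208,235), and the tape, tin and tape measure are undisturbed. I'm handing in while still holding the handle.

```bash
python3 -c "
from station import *
o=get_obs();print(o['t'],o['width']);print(hand_in())"
```

```text
15.375 0.2351497095589712
the job is handed in; nothing more can be done
None
```

I did the whole job and handed it in at 15.4 s, with the gripper still holding the lever handle at full lift. No verdict was given.

- **Pin:** I drew it straight up out of its bore, lowered it into the bracket notch and let go. It hangs by its flange. Its top read 103 mm against 105 mm expected, but the handle top in the same picture also read about 2 mm low.
- **Lever:** I swung it about 1.40 rad. The last wrist image put its centreline at x = 536.3 mm, against 536.4 mm for the brass index strip. Its angle is within about 0.003 rad of the board's clamping direction.
- **Clamping:** in the last top picture the offcut lies against the fence and the pad is pressed on it. I judged this by eye. The depth measurement I ran for the piece and the pad returned nothing, because both were out of its window.
- **Bystanders:** the tape, tin and tape measure looked undisturbed in that picture, also by eye.
- **Forces:** the readings I checked between moves stayed below about 10 N.
- **Camera disagreement:** the top and wrist cameras differed by about 4–5 mm in absolute position. I placed the pin by relative measurements and by where the pin sat in the gripper.

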